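Build the imaging chamber on the warming plate

TASK

Put the live-cell imaging chamber together on the warming plate (the low grey unit with the round metal disc; the white balance with the square pan is not used): lay the rectangular carrier flat in the middle of the disc, pocket upwards, then stand the steel cup in the carrier's pocket, then lower the open collar over the cup until it lies flat on the carrier, and last close the cup with the knobbed lid. Keep to that order, let go of each part, and do not shove or knock over the small vial, the beaker or the bottle.

Things in the scene. Friction and masses are not known exactly. Their poses are not given: they have to be found in the camera images.
- carrier: Loose aluminium plate, 90 x 62 x 12 mm (x, y, z), 120 g, lying flat, with a round pocket of 48 mm diameter, 7 mm deep, in the middle of its top (pocket floor 5 mm above its underside). Origin: centre of the underside; z up, x along the 90 mm side. Grip it across its 62 mm width (along its y). Any yaw.
- cup: Loose open steel cup, 40 mm outer diameter, 28 mm high, wall 3 mm (mouth 34 mm inside), a floor inside, foot chamfered 2 x 3 mm, 80 g, standing upright. Origin: centre of the underside, z up.
- collar: Loose open aluminium collar (plain ring, no floor), 60 mm outer and 49 mm inner diameter, 16 mm high, 70 g, lying flat; passes over the cup. Origin: centre of the underside, z up.
- lid: Loose black plastic lid, 50 g: a flange of 48 mm diameter, below it a plug (26 mm diameter, 4 mm deep, chamfered) that enters the cup's mouth, above it a round knob of 18 mm diameter. It stands on its plug, 32 mm high: flange from 4 to 8 mm, knob from 8 to 32 mm up. Origin: centre of the plug's underside, z up; closed, this lies 24 mm above the cup's origin.
- disc (a point): Centre of the top face of the warming plate's round aluminium disc (112 mm diameter, its top 30 mm above the bench and 4 mm proud of the low grey housing of 150 x 140 mm). z up. The unit is fixed to the bench.
- balance: Laboratory balance, white, 170 x 150 mm, with a square-cornered steel pan (105 x 115 mm) whose top is 37 mm above the bench; fixed, not used. It stands at one side and the warming plate at the other, in either arrangement. Origin: centre of the underside.
- vial: Small closed jar with a paper label, 22 mm diameter, 42 mm high, standing loose among the parts; not to be disturbed. Origin: centre of the underside.
- beaker: Open glass beaker, 60 mm diameter, 70 mm high, standing loose on the far side; not to be disturbed. Origin: centre of the underside.
- bottle: Amber glass bottle, 60 mm diameter, 130 mm high, standing loose on the far side; not to be disturbed. Origin: centre of the underside.
Not all that is in view belongs to the job. Leave any orange look-alike of the collar alone.

How it is judged:
By the outcome, as a careful person would: the job done as asked, in the order asked, and still so for the second after the job is handed in, with the robot touching nothing.
It also fails if it takes over 96 s, if anything falls off the work surface, if the arm or the gripper's body presses on something with over 40 N, if the wrist force passes 120 N, or if a joint passes its speed limit or range.

ROBOT

A 6-joint arm with a two-finger parallel gripper is mounted at the origin on the work surface. World frame = base frame: x ahead of the robot, y to its left, z up, the work surface at z = 0. Lengths are in m, angles in degrees, forces in N, time in s.
With the tool pointing down it reaches from about 0.35 to 0.85 m from the base axis. Payload 8.1 kg.
Tool frame: the origin (TCP) lies midway between the tips of the shut fingers; the grasp point (between the pads) lies 19 mm behind it (robot.grip_depth is the distance from the TCP to the grasp point, in m); z points along the fingers, y is the line along which they close (so a half turn about z gives the same grasp; the last joint's range is limited). The gripper opens to 85 mm and grips with 20 to 120 N. Pads are 22 mm wide; open, the fingers measure 114 mm over their backs; the gripper's body (76 mm by 85 mm) begins 54 mm behind the grasp point. The pads swing forward as they close: fully open they stand 13 mm farther back than shut.
Start: joints at [-78.747, 7.471, 85.268, -0, 87.261, -4.893], TCP at [0.167, -0.576, 0.231] pointing down, gripper open.
Joint ranges: [-169.43, 169.43], [-51.17, 129.36], [1.28, 143.12], [-76.62, 256.62], [0, 156.53], [-152.29, 152.29]. Speed limits (degrees/s): [136.94, 136.94, 159.86, 180, 180, 180].

INTERFACE

Orientations are given as a 3x3 rotation matrix whose columns are the frame's x, y, z axes.
In Python, from rig import robot, imaging, ticket gives the robot as it stands.
- The arm moves only by the shell command python3 -m crank 'ROWS' [FORCE]. ROWS is JSON, a list of rows, each a list of 3 entries, a list of its own where there are three numbers: the shift along the tool's x, y, z in units of 5 cm (1.0 is 5 cm), then the turn, a rotation vector about the tool's x, y, z in units of 10 degrees (1.0 is 10 degrees), then the opening, from 0 (shut) to 1 (fully open). In form: [[[tx, ty, tz], [rx, ry, rz], grip], ...]. A call has 1 to 8 rows; each row shifts and turns the commanded pose from where the row before left it, along the tool's axes as they then stand; what a row does not reach is not made up. A row lasts 1/8 s, in which the tool goes at most 62.5 mm and 10.7 degrees, less where a joint would pass 70% of its speed; a pose out of reach is approached as far as the arm can. A call with a number of a shift or a turn outside -1 to 1 is refused whole. A call with a gripper value outside its range is refused whole. The fingers move at their own pace and stop on an object; FORCE is the grip in N (left out, the last holds). Time passes only in rows, so rows that do not move let the fingers close. It gives the time, the measured TCP pose, the force, the opening and the grip force at its end, in the units of the state.
- robot.observe(): the state, without advancing time (a new reading comes with each control period).
- imaging.read_camera(name): name is "scene" or "top" or "wrist"; returns a dict with "image" (420x560x3 uint8, red, green, blue), "vertical_fov" (degrees; the focal length in pixels is half the picture's height over the tangent of half this angle, whatever the lens; pixels are square), "cx", "cy" (the principal point, pixels), "extrinsics" (4x4, takes a point from camera to world coordinates); the wrist camera has in their place "T_tool_cam" (4x4, takes a point from camera to tool coordinates, whose origin is the TCP and whose axes are the flange's). Camera axes: x right, y up, looking along -z (the intrinsics and any distortion apply to the point x, -y, -z); pixel columns grow to the right and rows downward; lengths in m; the calibration is good to about 2 mm. A picture is of the moment at which its call begins: read the wrist's pose just before it. There is no depth.
- ticket.hand_in(): hands the job in; it is judged then, once.
The state is a dict: "time": time; "joint_positions": joint angles; "joint_vel": joint speeds; "joint_efforts": joint torques, N m; "eef_pos": TCP position; "tcp_rot": TCP orientation; "ft_force": force on the tool from outside, world axes, zero at the start; "moment": the same for the moment, N m; "width": opening from 0.0 (shut) to 1.0 (fully open); "gripper_force": force on a finger pad.
Only numpy, scipy, OpenCV 4.12 (cv2) and the standard library are available. Lean on these libraries where they do the work, as an engineer would, in place of code of your own. Each camera call takes 0.05 s, during which the arm holds its last target. There are 200 camera calls.

## Working session

There is one attempt and no reset: what is moved stays moved. The work goes in short steps, Python scripts to look and compute and a shell command to move; the robot and the scene stay as the last step left them, time stands still between calls to the robot, and variables do not carry over. Pictures are saved under pics/ and viewed, at most 14 in all, crops included, and the job is handed in when it is done.

```bash
ls; mkdir -p pics
python3 - <<'E'
from rig import robot, imaging
import cv2
print(robot.observe())
for n in("scene","top"):
    d=imaging.read_camera(n);print(n,{k:v for k,v in d.items() if k!="image"})
    cv2.imwrite(f"pics/{n}0.png",d["image"][:,:,::-1])
E
```

```text
pics
{'time': 0.0, 'joint_positions': array([-7.87467480e+01,  7.51703121e+00,  8.53290646e+01,  1.70289002e-03,
        8.72604785e+01, -4.89391310e+00]), 'joint_vel': array([-0.06488108, -0.07976492,  0.14961857,  0.03177252,  0.07081443,
       -0.04769715]), 'joint_efforts': array([-1.24955426e-03, -5.69405651e+01, -5.00551879e+01, -2.03020036e-04,
        1.53276353e-02, -2.66347183e-05]), 'eef_pos': array([ 0.16678036, -0.57578968,  0.23022643]), 'tcp_rot': array([[ 9.60550981e-01,  2.78103760e-01, -3.33869069e-04],
       [ 2.78103897e-01, -9.60549256e-01,  1.83010290e-03],
       [ 1.88260812e-04, -1.85075742e-03, -9.99998270e-01]]), 'ft_force': array([ 0.09575824, -0.15263272,  0.49130168]), 'moment': array([-0.01792267, -0.00435519, -0.0496601 ]), 'gripper_force': 0.0, 'width': 1.000537775203099}
scene {'vertical_fov': 48.56846396665756, 'cx': 277.1301703556524, 'cy': 211.18531967109897, 'extrinsics': array([[-0.83311056, -0.34309957,  0.43383117,  0.96637448],
       [ 0.55274237, -0.54490612,  0.63051819,  0.59943801],
       [ 0.02006674,  0.76508823,  0.64361271,  0.65331668],
       [ 0.        ,  0.        ,  0.        ,  1.        ]])}
top {'vertical_fov': 48.063427611520964, 'cx': 276.1284497875807, 'cy': 216.65256407631372, 'extrinsics': array([[ 0.02160863,  0.98582472, -0.16638116,  0.44230349],
       [-0.99956012,  0.01792152, -0.02363038, -0.00586497],
       [-0.02031361,  0.16681859,  0.98577833,  0.94122721],
       [ 0.        ,  0.        ,  0.        ,  1.        ]])}
```

View pics/scene0.png

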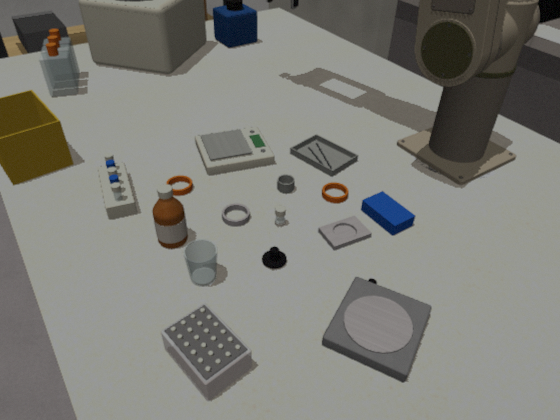

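View pics/top0.png

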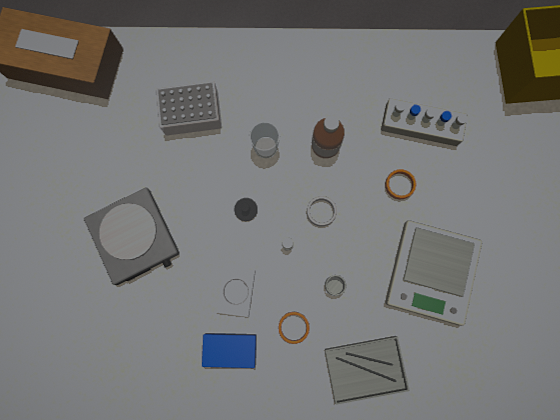

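Top view: disc (127,231), carrier (237,292), cup (335,286), grey collar (321,211), lid (246,209), vial (287,244). The collar candidates are the grey ring (321,211) and the orange rings (400,184) and (294,327). The grey aluminium one fits the description. I'll confirm it in enlarged crops.

Run:
```python
import cv2
t=cv2.imread("pics/top0.png")[170:320,200:365];s=cv2.imread("pics/scene0.png")[165:375,220:435]
cv2.imwrite("pics/top_c.png",cv2.convertScaleAbs(cv2.resize(t,None,fx=4,fy=4,interpolation=cv2.INTER_CUBIC),alpha=1.4))
cv2.imwrite("pics/scene_c.png",cv2.resize(s,None,fx=2.8,fy=2.8,interpolation=cv2.INTER_CUBIC))
```

```text
(no output)
```

View pics/top_c.png

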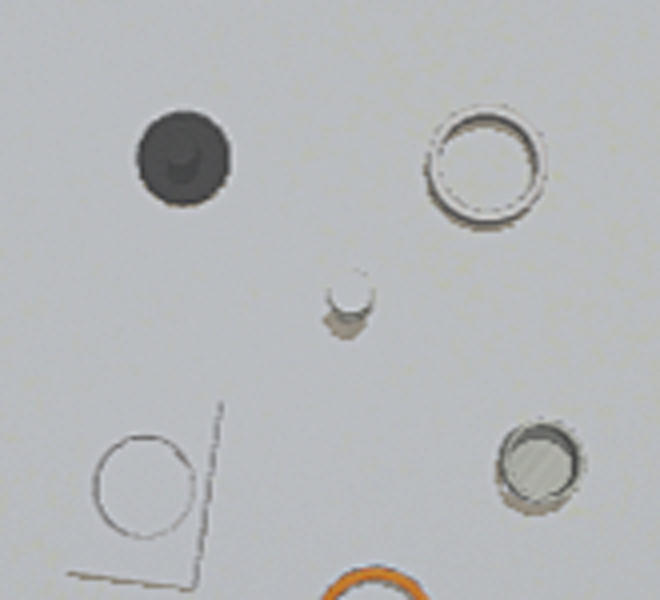

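View pics/scene_c.png

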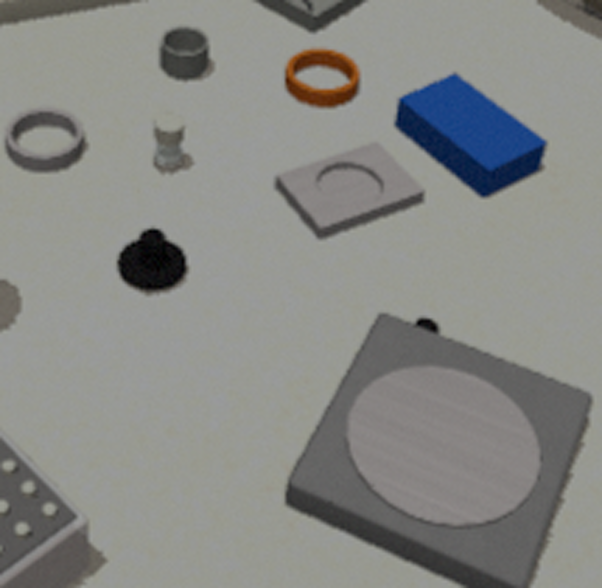

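The grey ring at crop (486,163) is the plain aluminium collar, so that's the one. Lid flange (184,158), cup rim (540,462) and pocket (145,487) are in the top crop. The same features in the scene crop are at (152,262), (185,45) and (349,186), and the disc centre is at (443,445).

```bash
cat > h.py <<'E'
import numpy as np
from rig import robot, imaging
np.set_printoptions(precision=4,suppress=True)
def ray(d,T,u,v,H=420):
    f=H/2/np.tan(np.radians(d["vertical_fov"]/2))
    r=T[:3,:3]@np.array([(u-d["cx"])/f,-(v-d["cy"])/f,-1]); return T[:3,3],r/np.linalg.norm(r)
def tri(rays):
    A=sum(np.eye(3)-np.outer(r,r) for o,r in rays);b=sum((np.eye(3)-np.outer(r,r))@o for o,r in rays)
    p=np.linalg.solve(A,b);return p,max(np.linalg.norm((np.eye(3)-np.outer(r,r))@(p-o)) for o,r in rays)
def onz(o_r,z): o,r=o_r; return o+r*(z-o[2])/r[2]
E
python3 - <<'E'
from h import *
t=imaging.read_camera("top");s=imaging.read_camera("scene")
R=lambda d,p:ray(d,d["extrinsics"],*p)
for n,a,b,z in [("lid flange",(184,158),(152,262),.008),("collar top",(486,163),(46,136),.016),("cup rim",(540,462),(185,45),.028),("pocket",(145,487),(349,186),.012),("vialtop",(350,293),(169,118),.042),("disc",(-292,244),(443,445),.03)]:
    a=R(t,(a[0]/4+200,a[1]/4+170));b=R(s,(b[0]/2.8+220,b[1]/2.8+165))
    print(n,*tri([a,b]),onz(a,z),onz(b,z))
for n,p in [("c1",(195,590)),("c2",(222,402)),("c3",(67,573))]:print(n,onz(R(t,(p[0]/4+200,p[1]/4+170)),.012))
for p in[(380,145),(277,183),(320,229),(423,192)]:print(onz(R(s,(p[0]/2.8+220,p[1]/2.8+165)),.012))
for n,p in[("beaker",(265,128)),("bottle",(327,133))]:print(n,onz(R(t,p),.07))
w=imaging.read_camera("wrist");print(w["T_tool_cam"],w["vertical_fov"],w["cx"],w["cy"],robot.grip_depth)
E
```

```text
lid flange [0.6131 0.0786 0.0045] 0.001105844885526183 [0.6133 0.0776 0.008 ] [0.6142 0.0822 0.008 ]
collar top [ 0.6115 -0.073   0.0092] 0.00220763073716928 [ 0.612  -0.0739  0.016 ] [ 0.6138 -0.0642  0.016 ]
cup rim [ 0.4641 -0.0996  0.0206] 0.0011488895404813818 [ 0.4648 -0.0996  0.028 ] [ 0.4692 -0.0906  0.028 ]
pocket [0.4483 0.0925 0.0054] 0.0010759148933063688 [0.4491 0.0911 0.012 ] [0.4528 0.0983 0.012 ]
vialtop [ 0.5422 -0.0068  0.0423] 0.0006511677582510247 [ 0.5428 -0.0072  0.042 ] [ 0.5415 -0.0067  0.042 ]
disc [0.5622 0.3107 0.0254] 0.0008516389492138039 [0.5622 0.3085 0.03  ] [0.5645 0.3133 0.03  ]
c1 [0.4004 0.0651 0.012 ]
c2 [0.4911 0.0546 0.012 ]
c3 [0.4071 0.1275 0.012 ]
[0.4031 0.0754 0.012 ]
[0.4954 0.0676 0.012 ]
[0.499  0.1219 0.012 ]
[0.4112 0.1322 0.012 ]
beaker [0.7633 0.0404 0.07  ]
bottle [ 0.7549 -0.0796  0.07  ]
[[-0.0004  0.9632  0.2687  0.069 ]
 [ 1.      0.0008 -0.0013  0.0004]
 [-0.0015  0.2687 -0.9632 -0.1421]
 [ 0.      0.      0.      1.    ]] 68.86655738251456 278.0617262215451 211.9951966839921 0.0187
```

```bash
cat >> h.py <<'E'
from scipy.spatial.transform import Rotation as Ro
def plan(xyz,yaw=None,n=None):
    """shift first (tool axes as they stand), then turn; tool pointing down, tool x at yaw"""
    s=robot.observe();R=s["tcp_rot"];d=R.T@(np.array(xyz)-s["eef_pos"])/.05
    if yaw is None: yaw=np.degrees(np.arctan2(R[1,0],R[0,0]))
    c,k=np.cos(np.radians(yaw)),np.sin(np.radians(yaw))
    G=np.array([[c,k,0],[k,-c,0],[0,0,-1.]])
    r=np.degrees(Ro.from_matrix(R.T@G).as_rotvec())/10
    n=n or int(np.ceil(np.abs(d).max()/.95))
    print("t",round(s["time"],2),"at",s["eef_pos"],"yaw",round(np.degrees(np.arctan2(R[1,0],R[0,0])),2),"| total",d,"per row x%d"%n,d/n,"turn",r,"F",s["ft_force"],"w",round(s["width"],3),"g",s["gripper_force"])
E
python3 -c "
from h import *
plan((.448,.092,.15),-6.6)"
```

```text
t 0.25 at [ 0.1668 -0.5761  0.2307] yaw 16.15 | total [  9.1172 -11.2689   1.6266] per row x12 [ 0.7598 -0.9391  0.1355] turn [-0.0056  0.0005  2.2746] F [0.1438 0.386  0.3009] w 0.999 g 0.0
```

```bash
python3 -m crank '[[[0.65,-0.805,0.116],[0,0,0],1],[[0.65,-0.805,0.116],[0,0,0],1],[[0.65,-0.805,0.116],[0,0,0],1],[[0.65,-0.805,0.116],[0,0,0],1],[[0.65,-0.805,0.116],[0,0,0],1],[[0.65,-0.805,0.116],[0,0,0],1],[[0.65,-0.805,0.116],[0,0,0],1],[[0.65,-0.805,0.116],[0,0,0],1]]' 40
python3 -m crank '[[[0.65,-0.805,0.116],[0,0,0],1],[[0.65,-0.805,0.116],[0,0,0],1],[[0.65,-0.805,0.116],[0,0,0],1],[[0.65,-0.805,0.116],[0,0,0],1],[[0.65,-0.805,0.116],[0,0,0],1],[[0.65,-0.805,0.116],[0,0,0],1],[[0,0,0],[0,0,1],1],[[0,0,0],[0,0,1],1]]'
python3 -m crank '[[[0,0,0],[0,0,0.27],1],[[0,0,0],[0,0,0],1],[[0,0,0],[0,0,0],1]]'
cat >> h.py <<'E'
import cv2
def wshot(name,scale=1.4,gain=1.3):
    s=robot.observe();w=imaging.read_camera("wrist");T=np.eye(4);T[:3,:3]=s["tcp_rot"];T[:3,3]=s["eef_pos"]
    cv2.imwrite(f"pics/{name}.png",cv2.convertScaleAbs(cv2.resize(w["image"][:,:,::-1],None,fx=scale,fy=scale,interpolation=cv2.INTER_CUBIC),alpha=gain))
    np.savez(f"pics/{name}.npz",T=T@w["T_tool_cam"],v=w["vertical_fov"],cx=w["cx"],cy=w["cy"],im=w["image"])
def wray(name,u,v,scale=1.4):
    z=np.load(f"pics/{name}.npz");return ray(dict(vertical_fov=z["v"],cx=z["cx"],cy=z["cy"]),z["T"],u/scale,v/scale)
E
python3 -c "
from h import *
wshot('w1');plan((.448,.092,.15),-6.6)"
```

```text
time: 1.25
eef_pos: [0.3275, -0.1933, 0.1849]
tcp_rot: [[0.961, 0.278, 0.001], [0.278, -0.961, -0.0], [0.001, 0.001, -1.0]]
ft_force: [1.1, -0.0, 0.6]
width: 0.998
gripper_force: 0.0
time: 2.25
eef_pos: [0.447, 0.0924, 0.1497]
tcp_rot: [[0.997, -0.071, -0.001], [-0.071, -0.997, -0.0], [-0.001, 0.0, -1.0]]
ft_force: [-0.0, 0.2, -0.2]
width: 0.999
gripper_force: 0.0
time: 2.62
eef_pos: [0.4472, 0.0914, 0.1501]
tcp_rot: [[0.994, -0.113, 0.0], [-0.113, -0.994, -0.0], [0.0, -0.0, -1.0]]
ft_force: [0.8, -0.0, 0.3]
width: 1.001
gripper_force: 0.0
t 2.67 at [0.4472 0.0914 0.1501] yaw -6.5 | total [ 0.0145 -0.0136  0.0021] per row x1 [ 0.0145 -0.0136  0.0021] turn [-0.0001 -0.0002  0.0097] F [ 0.2356 -0.8063  0.1648] w 1.002 g 0.0
```

View pics/w1.png

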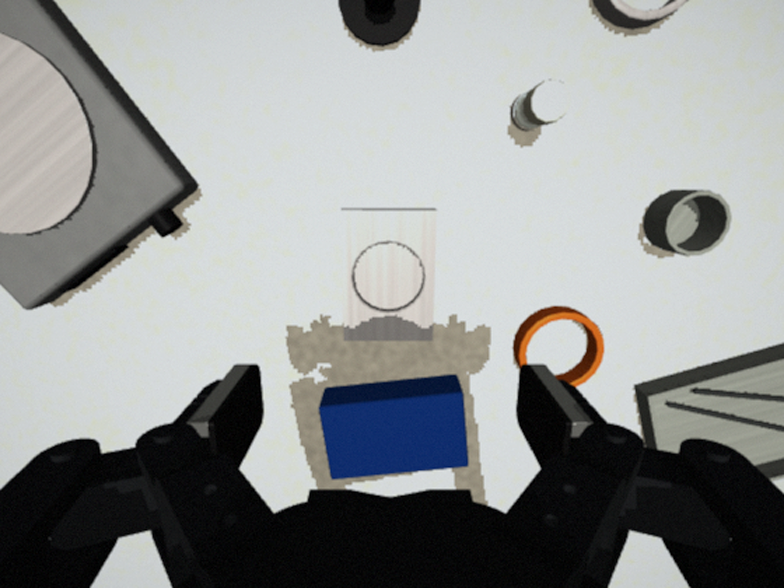

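Wrist view: pocket centre (389,276) and carrier far edge from (342,209) to (436,209), so the gripper is square to it. The cup rim is near (699,221), the vial cap (548,101), and the blue box sits clear at (393,430).

```bash
python3 -c "
from h import *
for p,z in [((389,276),.012),((342,209),.012),((436,209),.012),((699,221),.028),((548,101),.042)]: print(p,onz(wray('w1',*p),z))
plan((.448,.092,.09))"
python3 -m crank '[[[0,0,0.5],[0,0,0],1],[[0,0,0.5],[0,0,0],1],[[0,0,0],[0,0,0],1]]'
python3 -c "
from h import *
wshot('w2');plan((.448,.092,.10))"
```

```text
(389, 276) [0.4527 0.0907 0.012 ]
(342, 209) [0.4999 0.1157 0.012 ]
(436, 209) [0.493  0.0557 0.012 ]
(699, 221) [ 0.4689 -0.1015  0.028 ]
(548, 101) [ 0.5455 -0.0059  0.042 ]
t 2.67 at [0.4472 0.0914 0.1501] yaw -6.5 | total [ 0.0144 -0.0136  1.2021] per row x2 [ 0.0072 -0.0068  0.6011] turn [-0.0001 -0.0002  0.    ] F [ 0.2356 -0.8063  0.1648] w 1.002 g 0.0
time: 3.05
eef_pos: [0.4454, 0.0912, 0.0982]
tcp_rot: [[0.994, -0.114, -0.004], [-0.114, -0.994, -0.0], [-0.004, 0.001, -1.0]]
ft_force: [-0.0, 0.5, 0.9]
width: 0.999
gripper_force: 0.0
t 3.1 at [0.4465 0.0913 0.0997] yaw -6.54 | total [ 0.0286 -0.0165 -0.0068] per row x1 [ 0.0286 -0.0165 -0.0068] turn [0.0022 0.0111 0.    ] F [0.3954 0.4455 0.3101] w 0.999 g 0.0
```

View pics/w2.png

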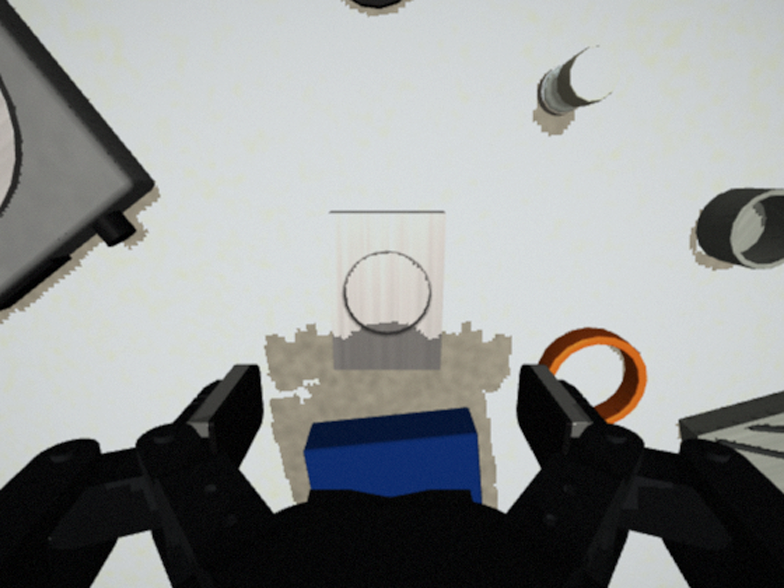

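Now the pocket centre is at (387,292), and the far edge spans 330 to 444 at row 211.

```bash
python3 -c "
from h import *
for p,z in [((387,292),.012),((330,211),.012),((444,211),.012),((333,368),.012),((441,368),.012)]: print(p,onz(wray('w2',*p),z))
print(tri([wray('w1',389,276),wray('w2',387,292)]))
print(tri([wray('w1',342,209),wray('w2',330,211)]),tri([wray('w1',436,209),wray('w2',444,211)]))
plan((.451,.091,-.003))"
```

```text
(387, 292) [0.4534 0.0913 0.012 ]
(330, 211) [0.5004 0.1158 0.012 ]
(444, 211) [0.4935 0.0566 0.012 ]
(333, 368) [0.4116 0.1276 0.012 ]
(441, 368) [0.4044 0.0654 0.012 ]
(array([ 0.45  ,  0.0913, -0.0001]), np.float64(0.00035622240745486917))
(array([0.5002, 0.1155, 0.014 ]), np.float64(0.000257798128802077)) (array([ 0.4891,  0.051 , -0.0356]), np.float64(9.205995933227169e-08))
t 3.1 at [0.4465 0.0913 0.0997] yaw -6.54 | total [ 0.0944 -0.0042  2.053 ] per row x3 [ 0.0315 -0.0014  0.6843] turn [0.0022 0.0111 0.    ] F [0.3954 0.4455 0.3101] w 0.999 g 0.0
```

```bash
python3 -m crank '[[[0.04,0,0.68],[0,0,0],1],[[0.04,0,0.68],[0,0,0],1],[[0.03,0,0.67],[0,0,0],1],[[0,0,0],[0,0,0],1],[[0,0,0],[0,0,0],0],[[0,0,0],[0,0,0],0],[[0,0,0],[0,0,0],0],[[0,0,0],[0,0,0],0]]' 40
python3 -c "
from h import *
plan((.452,.091,.12))"
```

```text
time: 4.1
eef_pos: [0.4547, 0.091, 0.0013]
tcp_rot: [[0.993, -0.114, 0.004], [-0.114, -0.993, 0.0], [0.004, -0.001, -1.0]]
ft_force: [-1.1, -0.6, 5.6]
width: 0.704
gripper_force: 42.7
t 4.1 at [0.4547 0.091  0.0013] yaw -6.54 | total [-0.0449  0.0051 -2.3744] per row x3 [-0.015   0.0017 -0.7915] turn [-0.0038 -0.0221  0.    ] F [-1.1225 -0.6463  5.5519] w 0.704 g 42.718043960194336
```

```bash
python3 -m crank '[[[0,0,-0.5],[0,0,0],0],[[0,0,-0.9],[0,0,0],0],[[0,0,-1],[0,0,0],0],[[0,0,-1],[0,0,0],0],[[0,0,0],[0,0,0],0]]'
python3 -c "
from h import *
plan((.49,.25,.2))"
```

```text
time: 4.72
eef_pos: [0.4566, 0.0912, 0.1756]
tcp_rot: [[0.993, -0.114, 0.012], [-0.114, -0.993, 0.001], [0.012, -0.002, -1.0]]
ft_force: [0.6, 0.5, -2.8]
width: 0.708
gripper_force: 44.9
t 4.72 at [0.4566 0.0912 0.1756] yaw -6.55 | total [ 0.3081 -3.2321 -0.4757] per row x4 [ 0.077  -0.808  -0.1189] turn [-0.0139 -0.0675  0.0001] F [ 0.5854  0.4591 -2.7536] w 0.708 g 44.870851369632874
```

```bash
python3 -m crank '[[[0.06,-0.65,-0.1],[0,0,0],0],[[0.06,-0.65,-0.1],[0,0,0],0],[[0.06,-0.65,-0.1],[0,0,0],0],[[0.06,-0.65,-0.1],[0,0,0],0],[[0.06,-0.65,-0.1],[0,0,0],0],[[0,0,0],[0,0,0],0],[[0,0,0],[0,0,0],0]]'
python3 -c "
from h import *
wshot('w3');plan((.49,.25,.2),-6.5)"
```

```text
time: 5.6
eef_pos: [0.4857, 0.25, 0.1931]
tcp_rot: [[0.994, -0.114, -0.001], [-0.114, -0.994, -0.001], [-0.001, 0.001, -1.0]]
ft_force: [-0.2, -0.6, -2.6]
width: 0.705
gripper_force: 44.9
t 5.65 at [0.4857 0.2498 0.1931] yaw -6.57 | total [ 0.0841 -0.0146 -0.1378] per row x1 [ 0.0841 -0.0146 -0.1378] turn [ 0.0044  0.004  -0.0071] F [-0.6293 -0.3459 -1.4966] w 0.705 g 44.851856871682685
```

View pics/w3.png

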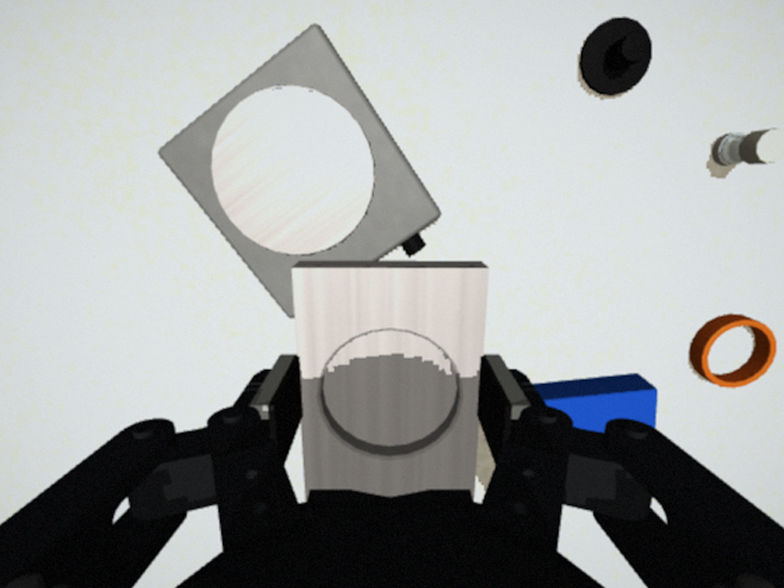

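Disc spans columns 211 to 375 and rows 85 to 255. The held carrier is square in the pads and its pocket rim is centred near (390,390). Next I'll fit the disc by contour.

```bash
cat >> h.py <<'E'
from scipy.optimize import least_squares
def circ(P):
    r=least_squares(lambda q:np.hypot(P[:,0]-q[0],P[:,1]-q[1])-q[2],[*P[:,:2].mean(0),.03],loss="soft_l1",f_scale=.001);return r.x
def blob(name,seed,thr,z,bright=True,scale=1.4):
    """flood region brighter/darker than thr around a seed (view pixels), back-project contour to z, fit circle"""
    im=cv2.GaussianBlur(np.load(f"pics/{name}.npz")["im"],(3,3),0).max(2)
    m=((im>thr)==bright).astype(np.uint8)
    n,l=cv2.connectedComponents(m);k=l[int(seed[1]/scale),int(seed[0]/scale)]
    c=max(cv2.findContours((l==k).astype(np.uint8),0,1)[0],key=cv2.contourArea)[:,0]
    h=cv2.convexHull(c)[:,0].astype(float)
    P=np.array([onz(wray(name,u,v,1),z) for u,v in h]);return circ(P),len(h),(c.min(0)*scale,c.max(0)*scale)
E
python3 -c "
from h import *
im=np.load('pics/w3.npz')['im'];print(im[121,150:300:12].tolist())
for t in(165,180): print(blob('w3',(293,170),t,.03))
for p in[(390,390),]:
  for z in(.2038,.2058):print(onz(wray('w3',*p),z))
for u in (293,487):print(onz(wray('w3',u,267),.2038))
"
```

```text
[[118, 117, 114], [171, 171, 167], [170, 172, 169], [172, 175, 173], [171, 174, 171], [173, 176, 173], [171, 175, 176], [171, 174, 175], [172, 175, 175], [171, 175, 176], [114, 115, 112], [117, 118, 113], [88, 89, 86]]
(array([0.5644, 0.3072, 0.0542]), 50, (array([212.8,  86.8]), array([371., 252.])))
(array([0.3551, 0.2619, 0.3902]), 4, (array([0., 0.]), array([782.6, 586.6])))
[0.4854 0.2497 0.2038]
[0.4864 0.2496 0.2058]
[0.531  0.2749 0.2038]
[0.524  0.2148 0.2038]
```

```bash
python3 -m crank '[[[-0.1,-0.6,0],[0,0,0],0],[[-0.1,-0.6,0],[0,0,0],0],[[0,0,0],[0,0,0],0],[[0,0,0],[0,0,0],0]]'
python3 -c "
from h import *
wshot('w4')
a,b=blob('w3',(293,170),150,.03),blob('w4',(389,170),150,.03);print(a,b)
plan((.5655,.307,.12),-6.5)"
```

```text
time: 6.15
eef_pos: [0.483, 0.3102, 0.1933]
tcp_rot: [[0.993, -0.115, -0.0], [-0.115, -0.993, -0.001], [-0.0, 0.001, -1.0]]
ft_force: [0.8, -0.4, -1.0]
width: 0.708
gripper_force: 44.8
(array([0.5644, 0.3073, 0.0549]), 50, (array([211.4,  85.4]), array([372.4, 252. ]))) (array([0.5644, 0.3074, 0.0549]), 51, (array([298.2,  70. ]), array([459.2, 239.4])))
t 6.2 at [0.4831 0.3101 0.1934] yaw -6.6 | total [ 1.6446 -0.1289  1.4677] per row x2 [ 0.8223 -0.0644  0.7339] turn [ 0.0038  0.0011 -0.0104] F [ 0.1048 -0.9075 -1.0792] w 0.706 g 44.846651197294705
```

```bash
python3 -m crank '[[[0.55,-0.043,0],[0,0,0],0],[[0.55,-0.043,0.4],[0,0,0],0],[[0.55,-0.043,0.7],[0,0,0],0],[[0,0,0.7],[0,0,0],0],[[0,0,0.7],[0,0,0],0],[[0,0,0.3],[0,0,0],0],[[0,0,0],[0,0,0],0],[[0,0,0],[0,0,0],0]]'
python3 -c "
from h import *
plan((.566,.3073,.034),-6.5)"
```

```text
time: 7.2
eef_pos: [0.567, 0.3086, 0.0557]
tcp_rot: [[0.993, -0.114, 0.003], [-0.114, -0.993, 0.001], [0.003, -0.001, -1.0]]
ft_force: [-0.1, -0.5, -1.6]
width: 0.709
gripper_force: 44.8
t 7.2 at [0.567  0.3086 0.0557] yaw -6.57 | total [-0.0186  0.0295  0.4339] per row x1 [-0.0186  0.0295  0.4339] turn [-0.0083 -0.0144 -0.0066] F [-0.1378 -0.4532 -1.5506] w 0.709 g 44.83246185758617
```

```bash
python3 -m crank '[[[-0.01,0.03,0.2],[0,0,0],0],[[0,0,0.14],[0,0,0],0],[[0,0,0],[0,0,0],0],[[0,0,0],[0,0,0],0]]'
python3 -m crank '[[[0,0,0.06],[0,0,0],0],[[0,0,0],[0,0,0],0]]'
python3 -m crank '[[[0,0,0.04],[0,0,0],0],[[0,0,0],[0,0,0],0],[[0,0,0],[0,0,0],0]]'
python3 -c "
from h import *
plan((.566,.3073,.034),-6.5)"
```

```text
time: 7.7
eef_pos: [0.5651, 0.3069, 0.0366]
tcp_rot: [[0.993, -0.114, -0.0], [-0.114, -0.993, -0.0], [-0.0, 0.0, -1.0]]
ft_force: [-0.6, 0.6, -2.2]
width: 0.709
gripper_force: 44.8
time: 7.95
eef_pos: [0.565, 0.3068, 0.0334]
tcp_rot: [[0.993, -0.114, -0.0], [-0.114, -0.993, -0.0], [-0.0, 0.0, -1.0]]
ft_force: [-0.4, -0.5, -1.7]
width: 0.707
gripper_force: 44.8
time: 8.32
eef_pos: [0.5651, 0.3069, 0.0316]
tcp_rot: [[0.993, -0.114, -0.0], [-0.114, -0.993, -0.0], [-0.0, 0.0, -1.0]]
ft_force: [-0.2, -0.2, -1.5]
width: 0.707
gripper_force: 44.9
t 8.32 at [0.5651 0.3069 0.0316] yaw -6.56 | total [ 0.0173 -0.0108 -0.0477] per row x1 [ 0.0173 -0.0108 -0.0477] turn [ 0.0001  0.0002 -0.0056] F [-0.2039 -0.1924 -1.4684] w 0.707 g 44.866327400668524
```

```bash
python3 -m crank '[[[0.01,0,0.03],[0,0,0],0],[[0,0,0],[0,0,0],0]]'
python3 -m crank '[[[0,0,0.03],[0,0,0],0],[[0,0,0],[0,0,0],0],[[0,0,0],[0,0,0],0]]'
```

```text
time: 8.57
eef_pos: [0.5656, 0.307, 0.0314]
tcp_rot: [[0.993, -0.114, -0.0], [-0.114, -0.993, 0.0], [-0.0, -0.0, -1.0]]
ft_force: [-5.2, -0.6, 8.1]
width: 0.704
gripper_force: 45.8
time: 8.95
eef_pos: [0.5656, 0.3071, 0.0313]
tcp_rot: [[0.993, -0.114, -0.0], [-0.114, -0.993, 0.0], [-0.0, -0.0, -1.0]]
ft_force: [-11.1, -4.6, 18.9]
width: 0.705
gripper_force: 47.0
```

```bash
python3 -m crank '[[[0,0,-0.035],[0,0,0],0],[[0,0,0],[0,0,0],0.8],[[0,0,0],[0,0,0],1],[[0,0,0],[0,0,0],1],[[0,0,-0.3],[0,0,0],1],[[0,0,-0.7],[0,0,0],1],[[0,0,-0.7],[0,0,0],1],[[0,0,-0.7],[0,0,0],1]]'
python3 -m crank '[[[-0.5,0,-0.7],[0,0,0],1],[[0,0,0],[0,0,0],1],[[0,0,0],[0,0,0],1]]'
python3 -c "
from h import *
wshot('w5');plan((.48,-.09,.15),-6.5)"
```

```text
time: 9.95
eef_pos: [0.5658, 0.3069, 0.1528]
tcp_rot: [[0.993, -0.114, 0.001], [-0.114, -0.993, 0.001], [0.001, -0.001, -1.0]]
ft_force: [-0.0, -0.1, -0.8]
width: 0.999
gripper_force: 0.0
time: 10.32
eef_pos: [0.5409, 0.3097, 0.1858]
tcp_rot: [[0.993, -0.114, 0.001], [-0.114, -0.993, 0.0], [0.001, -0.0, -1.0]]
ft_force: [-0.1, -0.3, 0.4]
width: 1.001
gripper_force: 0.0
t 10.38 at [0.5406 0.3093 0.1847] yaw -6.56 | total [-0.2903  8.0726  0.7002] per row x9 [-0.0323  0.897   0.0778] turn [ 0.0036  0.0039 -0.006 ] F [-0.2386 -0.2059 -0.2979] w 1.0 g 0.0
```

View pics/w5.png

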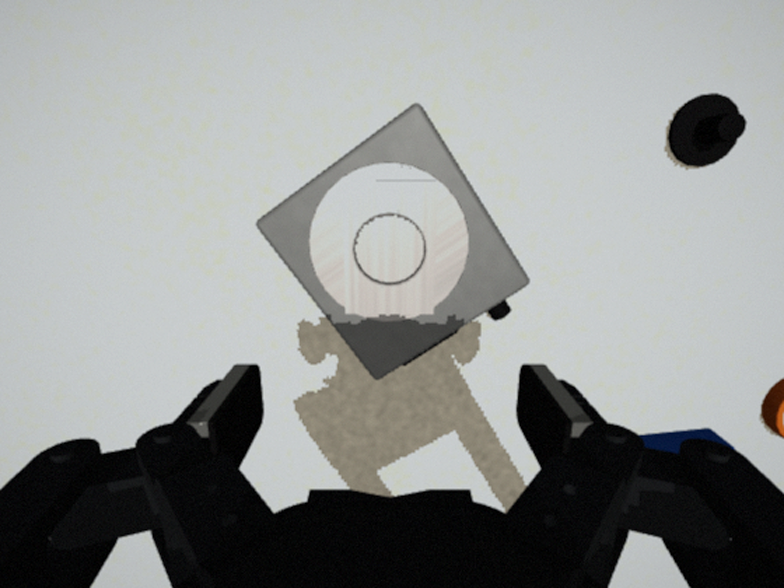

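The carrier lies on the disc with its pocket rim at (390,249). The disc spans columns 309 to 468.

```bash
python3 -c "
from h import *
print(onz(wray('w5',390,249),.042))
z=np.load('pics/w5.npz')['im']
P=np.array([onz(wray('w5',u,v),.03) for u,v in[(309,243),(468,243),(388,162),(320,200),(457,200),(345,173),(434,174),(315,277),(462,277)]]);print(circ(P))
im=cv2.GaussianBlur(z,(3,3),0)[140:215,240:320].max(2).astype(int)
# pocket rim: dark ring, fit on dark pixels around the centre
y,x=np.mgrid[140:215,240:320];r=np.hypot(x-278.5,y-178);a=(np.abs(r-25)<5)&(im<140);print(a.sum())
print(circ(np.array([onz(wray('w5',u,v,1),.042) for u,v in zip(x[a],y[a])])))
plan((.455,-.10,.15),-6.5)"
```

```text
[0.5635 0.3063 0.042 ]
[0.5638 0.3073 0.0563]
528
[0.5634 0.307  0.0237]
t 10.38 at [0.5406 0.3093 0.1847] yaw -6.56 | total [-0.7642  8.3284  0.7007] per row x9 [-0.0849  0.9254  0.0779] turn [ 0.0036  0.0039 -0.006 ] F [-0.2386 -0.2059 -0.2979] w 1.0 g 0.0
```

```bash
python3 -m crank '[[[-0.085,0.83,0.07],[0,0,0],0.75],[[-0.085,0.83,0.07],[0,0,0],0.75],[[-0.085,0.83,0.07],[0,0,0],0.75],[[-0.085,0.83,0.07],[0,0,0],0.75],[[-0.085,0.83,0.07],[0,0,0],0.75],[[-0.085,0.83,0.07],[0,0,0],0.75],[[-0.085,0.83,0.07],[0,0,0],0.75],[[-0.085,0.83,0.07],[0,0,0],0.75]]'
python3 -m crank '[[[-0.04,0.83,0.07],[0,0,0],0.75],[[-0.04,0.83,0.07],[0,0,0],0.75],[[0,0,0],[0,0,0],0.75],[[0,0,0],[0,0,0],0.75]]'
python3 -c "
from h import *
wshot('w6');plan((.467,-.10,.15),-6.5)"
```

```text
time: 11.38
eef_pos: [0.468, -0.0177, 0.1559]
tcp_rot: [[0.993, -0.114, -0.002], [-0.114, -0.993, 0.0], [-0.002, 0.0, -1.0]]
ft_force: [0.1, -0.0, 0.4]
width: 0.75
gripper_force: 0.0
time: 11.88
eef_pos: [0.4552, -0.098, 0.1495]
tcp_rot: [[0.993, -0.115, -0.002], [-0.115, -0.993, 0.001], [-0.002, -0.001, -1.0]]
ft_force: [-0.4, -0.1, -0.0]
width: 0.745
gripper_force: 0.0
t 11.93 at [ 0.4554 -0.0976  0.1497] yaw -6.55 | total [ 0.2357  0.0203 -0.0065] per row x1 [ 0.2357  0.0203 -0.0065] turn [-0.0037  0.0074 -0.0053] F [0.5154 0.5071 0.7227] w 0.75 g 0.0
```

View pics/w6.png

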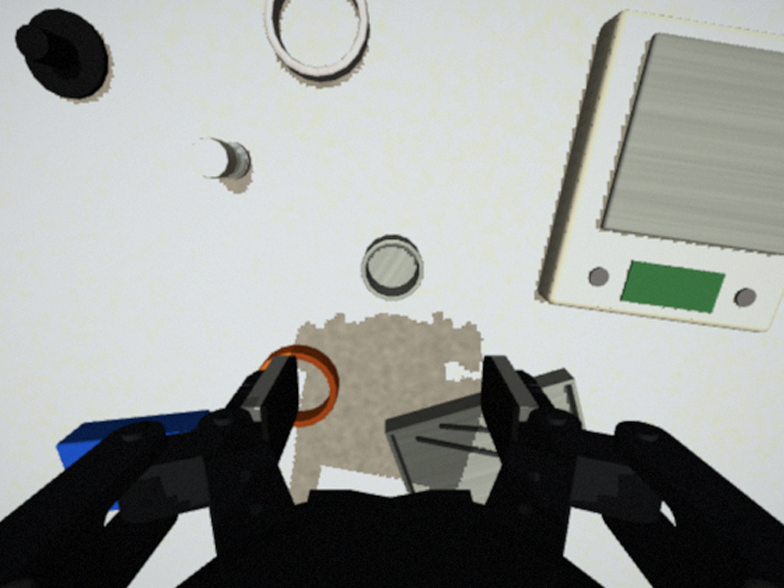

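Cup rim is centred at about (392,269), columns 361 to 423. The vial (212,158) and the orange ring (300,385) are clear of the descent.

```bash
python3 -c "
from h import *
print(onz(wray('w6',392,269),.028),onz(wray('w6',361,269),.028),onz(wray('w6',423,269),.028),onz(wray('w6',392,239),.028),onz(wray('w6',392,299),.028))
print(tri([wray('w1',699,221),wray('w6',392,269)]))
print('ring',onz(wray('w6',300,385),.012),'collar',onz(wray('w6',317,30),.016),'lid knob',onz(wray('w6',32,42),.032))
plan((.467,-.10,.005),-6.5)"
```

```text
[ 0.4684 -0.1015  0.028 ] [ 0.4707 -0.0822  0.028 ] [ 0.4662 -0.1208  0.028 ] [ 0.4871 -0.1036  0.028 ] [ 0.449  -0.0993  0.028 ]
(array([ 0.4687, -0.1015,  0.0281]), np.float64(0.0002551601015736296))
ring [ 0.3883 -0.0259  0.012 ] collar [ 0.6084 -0.0747  0.016 ] lid knob [0.6156 0.0768 0.032 ]
t 11.93 at [ 0.4554 -0.0976  0.1497] yaw -6.55 | total [0.2395 0.0222 2.8935] per row x4 [0.0599 0.0055 0.7234] turn [-0.0037  0.0074 -0.0053] F [0.5154 0.5071 0.7227] w 0.75 g 0.0
```

```bash
python3 -c "
from h import *
plan((.4684,-.1015,.0105),-6.5)"
```

```text
t 11.93 at [ 0.4554 -0.0976  0.1497] yaw -6.55 | total [0.2706 0.0487 2.7834] per row x3 [0.0902 0.0162 0.9278] turn [-0.0037  0.0074 -0.0053] F [0.5154 0.5071 0.7227] w 0.75 g 0.0
```

```bash
python3 -m crank '[[[0.27,0.049,0.3],[0,0,0],0.75],[[0,0,0.7],[0,0,0],0.75],[[0,0,0.7],[0,0,0],0.75],[[0,0,0.6],[0,0,0],0.75],[[0,0,0.2],[0,0,0],0.75],[[0,0,0],[0,0,0],0.75],[[0,0,0],[0,0,0],0.75]]'
python3 -c "
from h import *
plan((.4684,-.1015,.0105),-6.5)"
```

```text
time: 12.8
eef_pos: [0.47, -0.1024, 0.0268]
tcp_rot: [[0.994, -0.114, 0.002], [-0.114, -0.994, -0.001], [0.002, 0.0, -1.0]]
ft_force: [-0.4, -0.4, -0.1]
width: 0.75
gripper_force: 0.0
t 12.8 at [ 0.47   -0.1024  0.0268] yaw -6.52 | total [-0.0344 -0.0134  0.3263] per row x1 [-0.0344 -0.0134  0.3263] turn [ 0.0025 -0.0127 -0.0024] F [-0.4166 -0.3582 -0.1422] w 0.75 g 0.0
```

```bash
python3 -m crank '[[[-0.02,-0.01,0.32],[0,0,0],0.75],[[0,0,0],[0,0,0],0.75],[[0,0,0],[0,0,0],0],[[0,0,0],[0,0,0],0],[[0,0,0],[0,0,0],0],[[0,0,0],[0,0,0],0],[[0,0,0],[0,0,0],0]]' 30
python3 -c "
from h import *
plan((.468,-.1015,.15),-6.5)"
```

```text
time: 13.68
eef_pos: [0.4681, -0.1018, 0.0097]
tcp_rot: [[0.993, -0.114, 0.001], [-0.114, -0.993, -0.0], [0.001, 0.0, -1.0]]
ft_force: [-0.5, -0.4, 3.8]
width: 0.449
gripper_force: 30.5
t 13.68 at [ 0.4681 -0.1018  0.0097] yaw -6.55 | total [-0.0015 -0.0048 -2.8067] per row x3 [-0.0005 -0.0016 -0.9356] turn [ 0.0011 -0.0038 -0.0054] F [-0.5251 -0.3878  3.8244] w 0.449 g 30.535440277308226
```

```bash
python3 -m crank '[[[0,0,-0.5],[0,0,0],0],[[0,0,-0.9],[0,0,0],0],[[0,0,-0.9],[0,0,0],0],[[0,0,-0.5],[0,0,0],0],[[0,0,0],[0,0,0],0],[[0,0,0],[0,0,0],0]]'
python3 -c "
from h import *
plan((.52,.3117,.17),-6.5)"
```

```text
time: 14.42
eef_pos: [0.467, -0.1014, 0.1478]
tcp_rot: [[0.993, -0.114, -0.002], [-0.114, -0.993, 0.001], [-0.002, -0.0, -1.0]]
ft_force: [0.0, 0.6, -2.7]
width: 0.452
gripper_force: 30.6
t 14.43 at [ 0.467  -0.1014  0.1478] yaw -6.56 | total [ 0.1094 -8.3285 -0.4405] per row x9 [ 0.0122 -0.9254 -0.0489] turn [-0.0024  0.0114 -0.0055] F [ 0.0152  0.5568 -2.7432] w 0.452 g 30.571490046568215
```

```bash
python3 -m crank '[[[0.01,-0.5,-0.05],[0,0,0],0],[[0.01,-0.87,-0.05],[0,0,0],0],[[0.01,-0.87,-0.05],[0,0,0],0],[[0.01,-0.87,-0.05],[0,0,0],0],[[0.01,-0.87,-0.05],[0,0,0],0],[[0.01,-0.87,-0.05],[0,0,0],0],[[0.01,-0.87,-0.05],[0,0,0],0],[[0.01,-0.87,-0.05],[0,0,0],0]]'
python3 -m crank '[[[0.01,-0.87,-0.05],[0,0,0],0],[[0.01,-0.6,0],[0,0,0],0],[[0.01,-0.26,0],[0,0,0],0],[[0,0,0],[0,0,0],0],[[0,0,0],[0,0,0],0]]'
python3 -c "
from h import *
wshot('w7');plan((.5634,.307,.08),-6.5)"
```

```text
time: 15.42
eef_pos: [0.5081, 0.2263, 0.1668]
tcp_rot: [[0.993, -0.114, -0.004], [-0.114, -0.993, -0.001], [-0.003, 0.002, -1.0]]
ft_force: [1.0, -0.8, -0.3]
width: 0.449
gripper_force: 30.6
time: 16.05
eef_pos: [0.5206, 0.3097, 0.1711]
tcp_rot: [[0.993, -0.115, -0.001], [-0.115, -0.993, -0.001], [-0.001, 0.001, -1.0]]
ft_force: [-0.2, 0.1, -0.0]
width: 0.445
gripper_force: 30.6
t 16.1 at [0.5207 0.3097 0.1715] yaw -6.62 | total [ 0.8548 -0.0455  1.829 ] per row x2 [ 0.4274 -0.0228  0.9145] turn [ 0.004   0.0031 -0.012 ] F [-0.7481 -0.9122 -0.9634] w 0.448 g 30.602911964524537
```

View pics/w7.png

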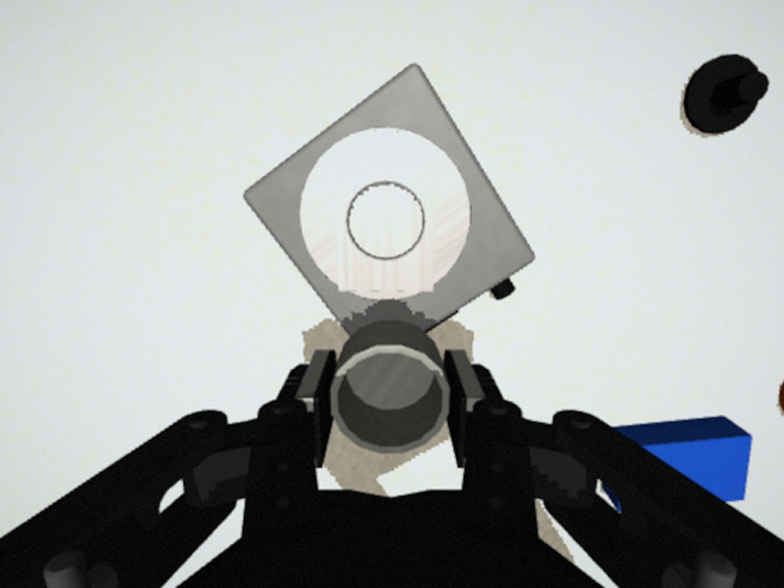

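The cup is upright in the pads with its rim centre at (390,398). The pocket rim is at (386,220).

```bash
python3 -c "
from h import *
c=onz(wray('w7',390,398),.1715+.0183);p=onz(wray('w7',386,220),.042);print(c,p)
s=robot.observe()['eef_pos'];print(s,s[:2]+(p-c)[:2]);q=s[:2]+(p-c)[:2]
plan((*q,.08),-6.5)"
```

```text
[0.5217 0.3093 0.1898] [0.5638 0.3064 0.042 ]
[0.5207 0.3097 0.1715] [0.5629 0.3068]
t 16.1 at [0.5207 0.3097 0.1715] yaw -6.62 | total [ 0.8448 -0.0405  1.829 ] per row x2 [ 0.4224 -0.0202  0.9145] turn [ 0.004   0.0031 -0.012 ] F [-0.7481 -0.9122 -0.9634] w 0.448 g 30.602911964524537
```

```bash
python3 -m crank '[[[0.43,-0.02,0.2],[0,0,0],0],[[0.42,-0.02,0.5],[0,0,0],0],[[0,0,0.7],[0,0,0],0],[[0,0,0.6],[0,0,0],0],[[0,0,0.2],[0,0,0],0],[[0,0,0],[0,0,0],0],[[0,0,0],[0,0,0],0],[[0,0,0],[0,0,0],0]]'
python3 -c "
from h import *
plan((.563,.3069,.046),-6.5)"
```

```text
time: 17.1
eef_pos: [0.5643, 0.3086, 0.0637]
tcp_rot: [[0.993, -0.114, 0.003], [-0.114, -0.993, 0.001], [0.002, -0.001, -1.0]]
ft_force: [-0.2, -0.3, -0.8]
width: 0.448
gripper_force: 30.6
t 17.1 at [0.5643 0.3086 0.0637] yaw -6.55 | total [-0.0224  0.0376  0.354 ] per row x1 [-0.0224  0.0376  0.354 ] turn [-0.0082 -0.0138 -0.0053] F [-0.152  -0.2946 -0.8085] w 0.448 g 30.606008707545698
```

```bash
python3 -m crank '[[[-0.01,0.03,0.2],[0,0,0],0],[[0,0,0.12],[0,0,0],0],[[0,0,0],[0,0,0],0],[[0,0,0],[0,0,0],0]]'
python3 -m crank '[[[0,0,0.03],[0,0,0],0],[[0,0,0],[0,0,0],0]]'
python3 -m crank '[[[0,0,0.03],[0,0,0],0],[[0,0,0],[0,0,0],0]]'
```

```text
time: 17.6
eef_pos: [0.5623, 0.3066, 0.0454]
tcp_rot: [[0.993, -0.114, -0.001], [-0.114, -0.993, -0.0], [-0.001, 0.0, -1.0]]
ft_force: [-0.4, 0.6, -1.1]
width: 0.448
gripper_force: 30.6
time: 17.85
eef_pos: [0.5625, 0.3067, 0.0447]
tcp_rot: [[0.993, -0.114, -0.0], [-0.114, -0.993, -0.0], [-0.0, 0.0, -1.0]]
ft_force: [-1.6, -1.7, 3.1]
width: 0.447
gripper_force: 31.0
time: 18.1
eef_pos: [0.5626, 0.3068, 0.0446]
tcp_rot: [[0.993, -0.114, 0.0], [-0.114, -0.993, -0.0], [0.0, 0.0, -1.0]]
ft_force: [-7.3, -4.1, 14.7]
width: 0.449
gripper_force: 32.0
```

Contact came exactly at the expected height of 0.0447. Next I release (opening to 0.8), lift and head for the collar.

```bash
python3 -m crank '[[[0,0,-0.03],[0,0,0],0],[[0,0,0],[0,0,0],0.75],[[0,0,0],[0,0,0],0.75],[[0,0,0],[0,0,0],0.75],[[0,0,-0.3],[0,0,0],0.75],[[0,0,-0.7],[0,0,0],0.75],[[0,0,-0.7],[0,0,0],0.75],[[0,0,-0.7],[0,0,0],1]]'
python3 -m crank '[[[-0.5,0,-0.3],[0,0,0],1],[[0,0,0],[0,0,0],1],[[0,0,0],[0,0,0],1]]'
python3 -c "
from h import *
wshot('w8')
plan((.595,-.072,.16),-6.5)"
```

```text
time: 19.1
eef_pos: [0.5628, 0.3068, 0.1668]
tcp_rot: [[0.993, -0.114, 0.001], [-0.114, -0.993, 0.001], [0.001, -0.001, -1.0]]
ft_force: [-0.1, -0.5, 0.3]
width: 0.93
gripper_force: 0.0
time: 19.48
eef_pos: [0.5379, 0.3095, 0.1796]
tcp_rot: [[0.993, -0.114, 0.001], [-0.114, -0.993, 0.0], [0.001, -0.0, -1.0]]
ft_force: [-0.5, -1.0, -0.5]
width: 1.001
gripper_force: 0.0
t 19.52 at [0.5378 0.3093 0.179 ] yaw -6.56 | total [2.0085 7.4449 0.3816] per row x8 [0.2511 0.9306 0.0477] turn [ 0.0025  0.0021 -0.0061] F [ 0.4238 -0.9619 -0.0652] w 0.999 g 0.0
```

View pics/w8.png

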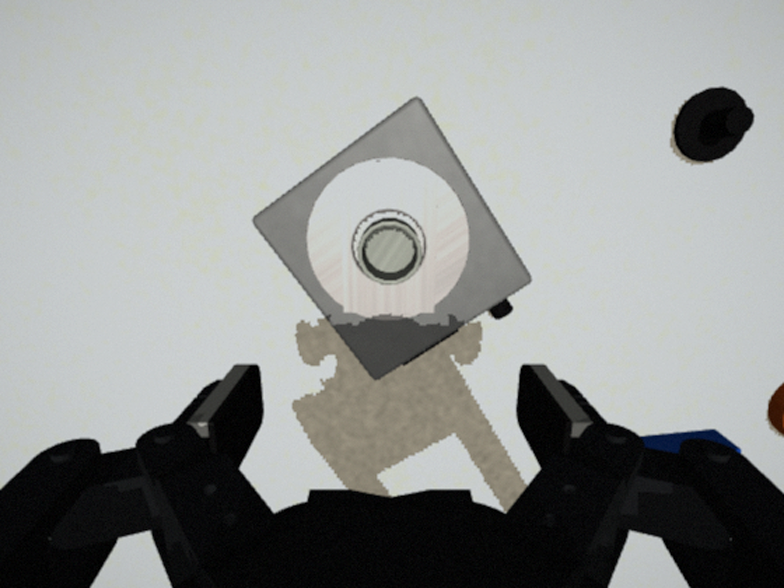

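The cup stands upright in the pocket, mouth centre (389,250). On to the collar.

```bash
python3 -m crank '[[[0.2,0.5,0.04],[0,0,0],1],[[0.23,0.87,0.04],[0,0,0],1],[[0.23,0.87,0.04],[0,0,0],1],[[0.23,0.87,0.04],[0,0,0],1],[[0.23,0.87,0.04],[0,0,0],1],[[0.23,0.87,0.04],[0,0,0],1],[[0.23,0.87,0.04],[0,0,0],1],[[0.23,0.87,0.04],[0,0,0],1]]'
python3 -m crank '[[[0.2,0.86,0.04],[0,0,0],1],[[0,0,0],[0,0,0],1],[[0,0,0],[0,0,0],1]]'
python3 -c "
from h import *
print('cup',onz(wray('w8',389,250),.063))
wshot('w9')
plan((.6115,-.074,.06),-6.5)"
```

```text
time: 20.52
eef_pos: [0.5898, -0.03, 0.1623]
tcp_rot: [[0.993, -0.115, -0.002], [-0.115, -0.993, 0.0], [-0.002, 0.0, -1.0]]
ft_force: [0.7, 0.4, 0.5]
width: 1.004
gripper_force: 0.0
time: 20.9
eef_pos: [0.5947, -0.072, 0.1605]
tcp_rot: [[0.993, -0.115, -0.001], [-0.115, -0.993, 0.001], [-0.002, -0.001, -1.0]]
ft_force: [0.3, 0.2, 0.3]
width: 1.001
gripper_force: 0.0
cup [0.5643 0.3064 0.063 ]
t 20.95 at [ 0.5948 -0.0714  0.1607] yaw -6.55 | total [0.3406 0.0155 2.013 ] per row x3 [0.1135 0.0052 0.671 ] turn [-0.0029  0.007  -0.0047] F [0.1931 0.4303 0.3036] w 0.999 g 0.0
```

View pics/w9.png

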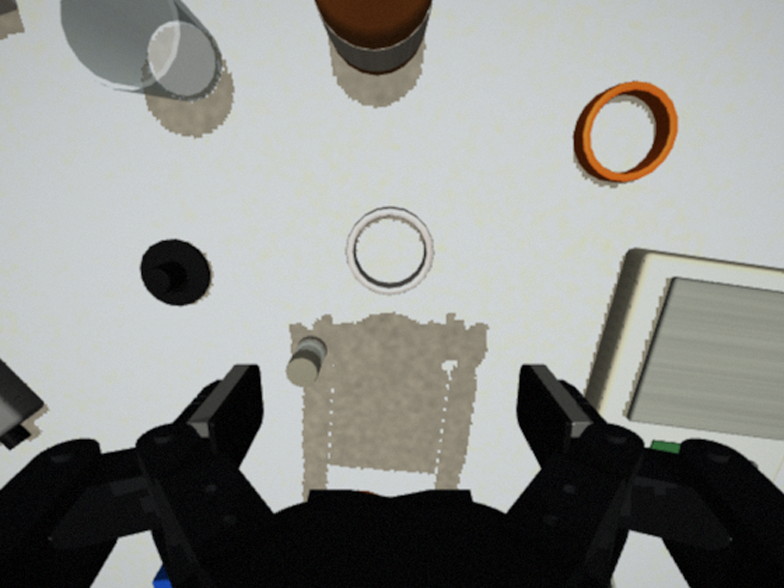

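Collar (grey) is centred at (390,251), columns 347 to 434. The bottle's near foot is at (378,72) and the vial at (307,360).

```bash
python3 -c "
from h import *
c=onz(wray('w9',390,251),.016);print(c,onz(wray('w9',347,251),.016),onz(wray('w9',434,251),.016),onz(wray('w9',378,72),.0),onz(wray('w9',295,340),.0))
print(tri([wray('w6',317,30),wray('w9',390,251)]))
plan((*c[:2],.003),-6.5)"
```

```text
[ 0.6156 -0.0751  0.016 ] [ 0.6189 -0.0464  0.016 ] [ 0.6122 -0.1046  0.016 ] [ 0.7283 -0.0805  0.    ] [0.554 0.004 0.   ]
(array([ 0.613 , -0.074 ,  0.0016]), np.float64(0.000922836146752107))
t 20.95 at [ 0.5948 -0.0714  0.1607] yaw -6.55 | total [0.4257 0.0296 3.1529] per row x4 [0.1064 0.0074 0.7882] turn [-0.0029  0.007  -0.0047] F [0.1931 0.4303 0.3036] w 0.999 g 0.0
```

```bash
python3 -m crank '[[[0.41,0.03,0.4],[0,0,0],1],[[0,0,0.7],[0,0,0],1],[[0,0,0.7],[0,0,0],1],[[0,0,0.7],[0,0,0],1],[[0,0,0.2],[0,0,0],1],[[0,0,0],[0,0,0],1],[[0,0,0],[0,0,0],1]]'
python3 -c "
from h import *
plan((.615,-.075,.003),-6.5)"
```

```text
time: 21.82
eef_pos: [0.6167, -0.0757, 0.0284]
tcp_rot: [[0.994, -0.114, 0.003], [-0.114, -0.994, -0.001], [0.003, 0.0, -1.0]]
ft_force: [0.9, -0.2, 0.4]
width: 0.996
gripper_force: 0.0
t 21.82 at [ 0.6167 -0.0757  0.0284] yaw -6.52 | total [-0.0371 -0.0111  0.5079] per row x1 [-0.0371 -0.0111  0.5079] turn [ 0.0015 -0.0168 -0.0024] F [ 0.8964 -0.246   0.4146] w 0.996 g 0.0
```

```bash
python3 -m crank '[[[-0.02,0,0.3],[0,0,0],1],[[0,0,0.2],[0,0,0],1],[[0,0,0],[0,0,0],1],[[0,0,0],[0,0,0],0],[[0,0,0],[0,0,0],0],[[0,0,0],[0,0,0],0],[[0,0,0],[0,0,0],0],[[0,0,0],[0,0,0],0]]' 30
python3 -m crank '[[[0,0,-0.3],[0,0,0],0],[[0,0,-0.8],[0,0,0],0],[[0,0,-0.9],[0,0,0],0],[[0,0,-0.9],[0,0,0],0],[[0,0,-0.4],[0,0,0],0],[[0,0,0],[0,0,0],0],[[0,0,0],[0,0,0],0]]'
python3 -c "
from h import *
plan((.52,.3117,.17),-6.5)"
```

```text
time: 22.82
eef_pos: [0.6148, -0.0758, 0.0019]
tcp_rot: [[0.993, -0.114, 0.001], [-0.114, -0.993, -0.0], [0.001, 0.0, -1.0]]
ft_force: [0.2, -0.1, 4.7]
width: 0.674
gripper_force: 32.9
time: 23.7
eef_pos: [0.6129, -0.0754, 0.1638]
tcp_rot: [[0.993, -0.114, -0.003], [-0.114, -0.993, 0.001], [-0.004, -0.0, -1.0]]
ft_force: [-0.1, 0.0, -0.4]
width: 0.673
gripper_force: 32.5
t 23.7 at [ 0.6129 -0.0754  0.1638] yaw -6.56 | total [-2.7313 -7.4799 -0.1112] per row x8 [-0.3414 -0.935  -0.0139] turn [-0.0019  0.0203 -0.0057] F [-0.0646  0.0364 -0.3683] w 0.673 g 32.51607382539078
```

```bash
python3 -m crank '[[[-0.2,-0.5,0],[0,0,0],0],[[-0.31,-0.85,0],[0,0,0],0],[[-0.31,-0.85,0],[0,0,0],0],[[-0.31,-0.85,0],[0,0,0],0],[[-0.31,-0.85,0],[0,0,0],0],[[-0.31,-0.85,-0.1],[0,0,0],0],[[-0.31,-0.85,0],[0,0,0],0],[[-0.31,-0.85,0],[0,0,0],0]]'
python3 -m crank '[[[-0.3,-0.85,0],[0,0,0],0],[[-0.06,-0.18,0],[0,0,0],0],[[0,0,0],[0,0,0],0],[[0,0,0],[0,0,0],0]]'
python3 -c "
from h import *
wshot('w10');plan((.5634,.307,.08),-6.5)"
```

```text
time: 24.7
eef_pos: [0.5315, 0.2591, 0.1685]
tcp_rot: [[0.993, -0.114, -0.004], [-0.114, -0.993, -0.002], [-0.004, 0.002, -1.0]]
ft_force: [-0.0, 0.4, -0.2]
width: 0.671
gripper_force: 32.5
time: 25.2
eef_pos: [0.5213, 0.3101, 0.1703]
tcp_rot: [[0.993, -0.115, -0.001], [-0.115, -0.993, -0.001], [-0.001, 0.001, -1.0]]
ft_force: [-1.1, -1.6, -1.3]
width: 0.675
gripper_force: 32.5
t 25.25 at [0.5215 0.3101 0.1707] yaw -6.63 | total [ 0.84   -0.0374  1.8131] per row x2 [ 0.42   -0.0187  0.9066] turn [ 0.005   0.0041 -0.0134] F [ 0.1404 -0.3945 -0.737 ] w 0.668 g 32.51524518476799
```

View pics/w10.png

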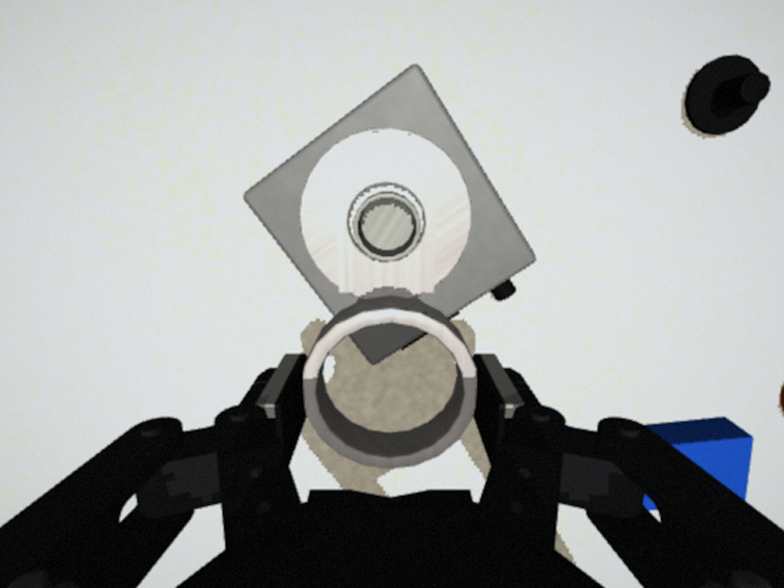

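Held collar: top rim centre (389,388). Cup mouth centre is about (387,225).

```bash
python3 -c "
from h import *
c=onz(wray('w10',389.5,387.5),.1848);p=onz(wray('w10',387,225),.063);print(c,p)
for z in(.1818,.1848):print(onz(wray('w10',304,387),z),onz(wray('w10',475,387),z))
s=robot.observe()['eef_pos'];q=s[:2]+(p-c)[:2];print(q)
plan((*q,.09),-6.5)"
```

```text
[0.5239 0.3096 0.1848] [0.5636 0.3061 0.063 ]
[0.5259 0.3383 0.1818] [0.5192 0.2812 0.1818]
[0.5274 0.3374 0.1848] [0.5208 0.2817 0.1848]
[0.5613 0.3066]
t 25.25 at [0.5215 0.3101 0.1707] yaw -6.63 | total [ 0.7984 -0.0233  1.6132] per row x2 [ 0.3992 -0.0117  0.8066] turn [ 0.005   0.0041 -0.0134] F [ 0.1404 -0.3945 -0.737 ] w 0.668 g 32.51524518476799
```

```bash
python3 -m crank '[[[0.42,-0.02,0.2],[0,0,0],0],[[0.42,-0.02,0.5],[0,0,0],0],[[0,0,0.6],[0,0,0],0],[[0,0,0.2],[0,0,0],0],[[0,0,0],[0,0,0],0],[[0,0,0],[0,0,0],0],[[0,0,0],[0,0,0],0]]'
python3 -c "
from h import *
plan((.563,.3066,.08),-6.5)"
```

```text
time: 26.12
eef_pos: [0.5641, 0.3091, 0.0981]
tcp_rot: [[0.993, -0.114, 0.002], [-0.114, -0.993, 0.001], [0.002, -0.001, -1.0]]
ft_force: [0.2, 0.8, 0.1]
width: 0.676
gripper_force: 32.5
t 26.12 at [0.5641 0.3091 0.0981] yaw -6.55 | total [-0.0175  0.0526  0.362 ] per row x1 [-0.0175  0.0526  0.362 ] turn [-0.0077 -0.0129 -0.0047] F [0.2481 0.7746 0.11  ] w 0.676 g 32.50154754736286
```

```bash
python3 -m crank '[[[-0.01,0.045,0.2],[0,0,0],0],[[0,0,0.14],[0,0,0],0],[[0,0,0],[0,0,0],0],[[0,0,0],[0,0,0],0]]'
python3 -m crank '[[[0,0,0.1],[0,0,0],0],[[0,0,0.1],[0,0,0],0],[[0,0,0],[0,0,0],0]]'
python3 -m crank '[[[0,0,0.1],[0,0,0],0],[[0,0,0],[0,0,0],0]]'
```

```text
time: 26.62
eef_pos: [0.5624, 0.3064, 0.0792]
tcp_rot: [[0.993, -0.114, -0.0], [-0.114, -0.993, -0.0], [-0.0, 0.0, -1.0]]
ft_force: [-0.6, 0.1, -0.2]
width: 0.671
gripper_force: 32.5
time: 27.0
eef_pos: [0.562, 0.3062, 0.0685]
tcp_rot: [[0.993, -0.114, -0.001], [-0.114, -0.993, -0.001], [-0.001, 0.001, -1.0]]
ft_force: [-0.2, 0.2, -0.7]
width: 0.673
gripper_force: 32.5
time: 27.25
eef_pos: [0.5622, 0.3063, 0.0638]
tcp_rot: [[0.993, -0.114, -0.001], [-0.114, -0.993, -0.0], [-0.001, 0.0, -1.0]]
ft_force: [-0.2, -0.8, -1.9]
width: 0.679
gripper_force: 32.5
```

```bash
python3 -m crank '[[[0.01,-0.01,0.08],[0,0,0],0],[[0,0,0],[0,0,0],0]]'
python3 -m crank '[[[0,0,0.1],[0,0,0],0],[[0,0,0.08],[0,0,0],0],[[0,0,0],[0,0,0],0],[[0,0,0],[0,0,0],0]]'
```

```text
time: 27.5
eef_pos: [0.5628, 0.3068, 0.0599]
tcp_rot: [[0.993, -0.114, -0.001], [-0.114, -0.993, -0.0], [-0.001, 0.0, -1.0]]
ft_force: [0.7, -0.3, -0.5]
width: 0.67
gripper_force: 32.5
time: 28.0
eef_pos: [0.5631, 0.3069, 0.0513]
tcp_rot: [[0.993, -0.114, -0.0], [-0.114, -0.993, -0.0], [-0.0, 0.0, -1.0]]
ft_force: [-0.1, 0.8, -1.0]
width: 0.673
gripper_force: 32.5
```

The collar is over the cup without touching it. Lower it to the carrier.

```bash
python3 -m crank '[[[0,0,0.08],[0,0,0],0],[[0,0,0.03],[0,0,0],0],[[0,0,0],[0,0,0],0],[[0,0,0],[0,0,0],0]]'
python3 -m crank '[[[0,0,0.03],[0,0,0],0],[[0,0,0],[0,0,0],0]]'
python3 -m crank '[[[0,0,0.03],[0,0,0],0],[[0,0,0],[0,0,0],0]]'
```

```text
time: 28.5
eef_pos: [0.5631, 0.3069, 0.0459]
tcp_rot: [[0.993, -0.114, 0.0], [-0.114, -0.993, 0.0], [0.0, -0.0, -1.0]]
ft_force: [0.7, -0.4, -1.0]
width: 0.674
gripper_force: 32.5
time: 28.75
eef_pos: [0.563, 0.3069, 0.0442]
tcp_rot: [[0.993, -0.114, -0.0], [-0.114, -0.993, -0.0], [-0.0, 0.0, -1.0]]
ft_force: [0.1, -0.5, -0.7]
width: 0.671
gripper_force: 32.5
time: 29.0
eef_pos: [0.5632, 0.307, 0.0439]
tcp_rot: [[0.993, -0.114, 0.0], [-0.114, -0.993, 0.0], [0.0, -0.0, -1.0]]
ft_force: [-3.5, -2.8, 6.2]
width: 0.672
gripper_force: 33.3
```

```bash
python3 -m crank '[[[0,0,-0.035],[0,0,0],0],[[0,0,0],[0,0,0],0.9],[[0,0,0],[0,0,0],1],[[0,0,0],[0,0,0],1],[[0,0,-0.3],[0,0,0],1],[[0,0,-0.7],[0,0,0],1],[[0,0,-0.7],[0,0,0],1],[[0,0,-0.7],[0,0,0],1]]'
python3 -m crank '[[[-0.5,0,-0.2],[0,0,0],0.6],[[0,0,0],[0,0,0],0.6],[[0,0,0],[0,0,0],0.6]]'
python3 -c "
from h import *
wshot('w11')
plan((.60,.078,.15),-6.5)"
```

```text
time: 30.0
eef_pos: [0.5633, 0.307, 0.1671]
tcp_rot: [[0.993, -0.114, 0.001], [-0.114, -0.993, 0.001], [0.001, -0.001, -1.0]]
ft_force: [0.2, 0.6, 0.6]
width: 0.998
gripper_force: 0.0
time: 30.38
eef_pos: [0.5384, 0.3097, 0.1749]
tcp_rot: [[0.993, -0.114, 0.001], [-0.114, -0.993, 0.0], [0.001, -0.0, -1.0]]
ft_force: [-0.6, 0.8, 0.1]
width: 0.604
gripper_force: 0.0
t 30.43 at [0.5384 0.3095 0.1744] yaw -6.56 | total [1.753  4.4598 0.4891] per row x5 [0.3506 0.892  0.0978] turn [ 0.0016  0.0007 -0.0057] F [0.3294 0.1979 0.5332] w 0.601 g 0.0
```

```bash
python3 -m crank '[[[0.29,0.74,0.08],[0,0,0],0.6],[[0.29,0.74,0.08],[0,0,0],0.6],[[0.29,0.74,0.08],[0,0,0],0.6],[[0.29,0.74,0.08],[0,0,0],0.6],[[0.29,0.74,0.08],[0,0,0],0.6],[[0.3,0.76,0.08],[0,0,0],0.6],[[0,0,0],[0,0,0],0.6],[[0,0,0],[0,0,0],0.6]]'
python3 -c "
from h import *
wshot('w12')
a=wshot
im=np.load('pics/w12.npz')['im'].max(2)
n,l,st,ce=cv2.connectedComponentsWithStats((cv2.GaussianBlur(im,(3,3),0)<70).astype(np.uint8))
for i in range(1,n):
  if st[i,4]>300:print(st[i],ce[i])
  if 800<st[i,4]<5000 and 200<ce[i,0]<350 and ce[i,1]<280:
    print(blob('w12',(ce[i]*1.4),70,.008,False))
plan((.6145,.078,.013),-6.5)"
```

```text
time: 31.42
eef_pos: [0.5996, 0.0783, 0.15]
tcp_rot: [[0.993, -0.115, -0.001], [-0.115, -0.993, 0.0], [-0.001, -0.0, -1.0]]
ft_force: [0.9, -0.2, -0.1]
width: 0.597
gripper_force: 0.0
[  36    0   92   26 1279] [70.8436  8.4355]
[ 416    0  104   35 2284] [457.4431  12.9291]
[ 252  160   49   49 1910] [275.9953 183.8696]
(array([0.6164, 0.078 , 0.0233]), 27, (array([352.8, 224. ]), array([420. , 291.2])))
[  47  169  116  125 2188] [105.5005 227.7998]
[  0 228  83  92 916] [ 63.8734 266.4498]
[  7 249  58  57 838] [ 45.9284 270.0609]
[    0   252   560   168 52574] [280.0256 361.8144]
[  0 260  47  50 659] [ 28.6586 278.6525]
[  0 273  33  35 822] [ 13.1058 291.4964]
t 31.48 at [0.5995 0.0788 0.1502] yaw -6.54 | total [ 0.3016 -0.0174  2.7439] per row x3 [ 0.1005 -0.0058  0.9146] turn [-0.0014  0.0046 -0.0044] F [-0.3039  0.0384 -0.4251] w 0.599 g 0.0
```

```bash
python3 -m crank '[[[0.31,-0.015,0.3],[0,0,0],0.6],[[0,0,0.7],[0,0,0],0.6],[[0,0,0.7],[0,0,0],0.6],[[0,0,0.5],[0,0,0],0.6],[[0,0,0.1],[0,0,0],0.6],[[0,0,0],[0,0,0],0.6],[[0,0,0],[0,0,0],0.6]]'
python3 -c "
from h import *
plan((.616,.078,.013),-6.5)"
```

```text
time: 32.35
eef_pos: [0.6165, 0.0776, 0.0374]
tcp_rot: [[0.994, -0.114, 0.003], [-0.114, -0.994, 0.0], [0.003, -0.001, -1.0]]
ft_force: [0.2, -0.9, 0.5]
width: 0.603
gripper_force: 0.0
t 32.35 at [0.6165 0.0776 0.0374] yaw -6.53 | total [-0.0114 -0.0067  0.4888] per row x1 [-0.0114 -0.0067  0.4888] turn [-0.003  -0.0155 -0.0032] F [ 0.2074 -0.898   0.4992] w 0.603 g 0.0
```

```bash
python3 -m crank '[[[0,0,0.3],[0,0,0],0.6],[[0,0,0.18],[0,0,0],0.6],[[0,0,0],[0,0,0],0.6],[[0,0,0],[0,0,0],0],[[0,0,0],[0,0,0],0],[[0,0,0],[0,0,0],0],[[0,0,0],[0,0,0],0],[[0,0,0],[0,0,0],0]]' 25
python3 -m crank '[[[0,0,-0.3],[0,0,0],0],[[0,0,-0.8],[0,0,0],0],[[0,0,-0.9],[0,0,0],0],[[0,0,-0.9],[0,0,0],0],[[0,0,-0.2],[0,0,0],0],[[0,0,0],[0,0,0],0],[[0,0,0],[0,0,0],0]]'
python3 -c "
from h import *
plan((.52,.3117,.17),-6.5)"
```

```text
time: 33.35
eef_pos: [0.6156, 0.0772, 0.0121]
tcp_rot: [[0.993, -0.114, 0.001], [-0.114, -0.993, 0.0], [0.001, -0.0, -1.0]]
ft_force: [0.5, -0.1, 3.1]
width: 0.198
gripper_force: 24.6
time: 34.22
eef_pos: [0.6139, 0.0772, 0.1645]
tcp_rot: [[0.993, -0.114, -0.003], [-0.114, -0.993, -0.0], [-0.003, 0.001, -1.0]]
ft_force: [-0.2, -0.1, -1.7]
width: 0.193
gripper_force: 24.4
t 34.23 at [0.6139 0.0772 0.1645] yaw -6.55 | total [-2.4021 -4.4457 -0.1038] per row x5 [-0.4804 -0.8891 -0.0208] turn [ 0.0029  0.0188 -0.0055] F [-0.156  -0.147  -1.7088] w 0.193 g 24.44211333990097
```

```bash
python3 -m crank '[[[-0.4,-0.74,-0.02],[0,0,0],0],[[-0.4,-0.74,-0.02],[0,0,0],0],[[-0.4,-0.74,-0.02],[0,0,0],0],[[-0.4,-0.74,-0.02],[0,0,0],0],[[-0.4,-0.74,-0.02],[0,0,0],0],[[-0.4,-0.74,-0.02],[0,0,0],0],[[0,0,0],[0,0,0],0],[[0,0,0],[0,0,0],0]]'
python3 -c "
from h import *
wshot('w13')
plan((.563,.307,.1),-6.5)"
```

```text
time: 35.22
eef_pos: [0.5206, 0.3109, 0.1709]
tcp_rot: [[0.994, -0.114, -0.002], [-0.114, -0.994, -0.002], [-0.002, 0.002, -1.0]]
ft_force: [0.5, -0.4, -1.1]
width: 0.199
gripper_force: 24.5
t 35.27 at [0.521  0.3105 0.1712] yaw -6.58 | total [ 0.8452 -0.0295  1.423 ] per row x2 [ 0.4226 -0.0148  0.7115] turn [ 0.0089  0.0098 -0.0075] F [ 0.0217 -0.0538  0.3131] w 0.193 g 24.546150863170624
```

View pics/w13.png

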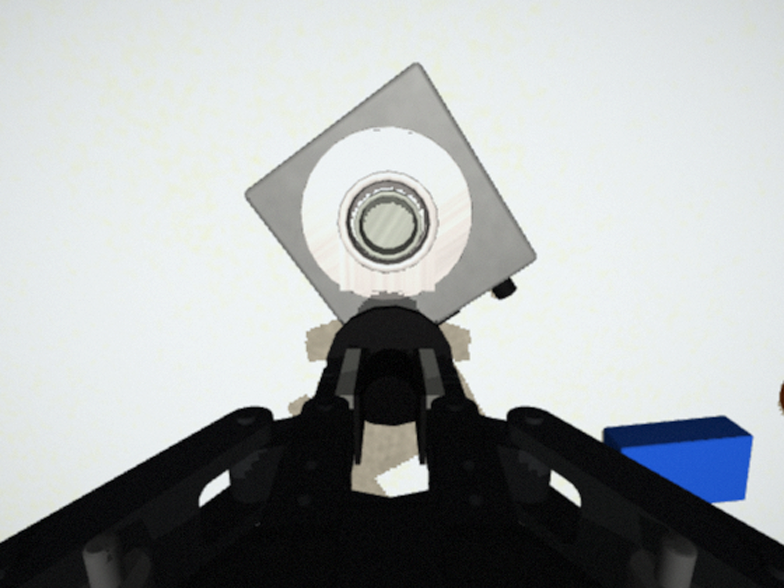

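The collar lies concentric around the cup: collar centre (387,221), cup mouth (388,223). The lid is held upright, with its flange around (390,355).

```bash
python3 -m crank '[[[0.42,-0.02,0.1],[0,0,0],0],[[0.42,-0.02,0.4],[0,0,0],0],[[0,0,0.6],[0,0,0],0],[[0,0,0.4],[0,0,0],0],[[0,0,0],[0,0,0],0],[[0,0,0],[0,0,0],0],[[0,0,0],[0,0,0],0]]'
python3 -c "
from h import *
plan((.563,.3066,.082),-6.5)"
```

```text
time: 36.15
eef_pos: [0.5642, 0.3091, 0.0994]
tcp_rot: [[0.993, -0.114, 0.002], [-0.114, -0.993, 0.001], [0.002, -0.001, -1.0]]
ft_force: [-0.4, 0.1, -0.6]
width: 0.194
gripper_force: 24.6
t 36.15 at [0.5642 0.3091 0.0994] yaw -6.55 | total [-0.0187  0.0532  0.3481] per row x1 [-0.0187  0.0532  0.3481] turn [-0.0078 -0.0134 -0.0047] F [-0.4426  0.1126 -0.6359] w 0.194 g 24.56182837486267
```

```bash
python3 -m crank '[[[-0.01,0.045,0.2],[0,0,0],0],[[0,0,0.15],[0,0,0],0],[[0,0,0],[0,0,0],0],[[0,0,0],[0,0,0],0]]'
python3 -m crank '[[[0.005,0,0.08],[0,0,0],0],[[0,0,0.04],[0,0,0],0],[[0,0,0],[0,0,0],0],[[0,0,0],[0,0,0],0]]'
```

```text
time: 36.65
eef_pos: [0.5624, 0.3065, 0.08]
tcp_rot: [[0.993, -0.114, -0.0], [-0.114, -0.993, -0.0], [-0.0, 0.0, -1.0]]
ft_force: [0.7, 0.5, -0.6]
width: 0.199
gripper_force: 24.6
time: 37.15
eef_pos: [0.5628, 0.3065, 0.0742]
tcp_rot: [[0.993, -0.114, 0.0], [-0.114, -0.993, 0.0], [0.0, -0.0, -1.0]]
ft_force: [-0.3, -0.4, -0.7]
width: 0.198
gripper_force: 24.6
```

```bash
python3 -m crank '[[[0,0,0.04],[0,0,0],0],[[0,0,0],[0,0,0],0],[[0,0,0],[0,0,0],0]]'
```

```text
time: 37.52
eef_pos: [0.5628, 0.3064, 0.0721]
tcp_rot: [[0.993, -0.114, -0.0], [-0.114, -0.993, -0.0], [-0.0, 0.0, -1.0]]
ft_force: [0.2, 0.9, -0.2]
width: 0.195
gripper_force: 24.6
```

The plug is in the mouth: z is below 0.075 with no contact. Now seat it.

```bash
python3 -m crank '[[[0,0,0.03],[0,0,0],0],[[0,0,0],[0,0,0],0],[[0,0,0],[0,0,0],0]]'
python3 -m crank '[[[0,0,0.015],[0,0,0],0],[[0,0,0],[0,0,0],0]]'
```

```text
time: 37.9
eef_pos: [0.5631, 0.3066, 0.0711]
tcp_rot: [[0.993, -0.114, 0.001], [-0.114, -0.993, 0.0], [0.001, -0.0, -1.0]]
ft_force: [-0.3, 0.2, 3.9]
width: 0.202
gripper_force: 24.8
time: 38.15
eef_pos: [0.5632, 0.3066, 0.071]
tcp_rot: [[0.993, -0.114, 0.001], [-0.114, -0.993, 0.0], [0.001, -0.0, -1.0]]
ft_force: [-2.9, -1.1, 9.1]
width: 0.193
gripper_force: 25.4
```

```bash
python3 -m crank '[[[0,0,-0.02],[0,0,0],0],[[0,0,0],[0,0,0],0.5],[[0,0,0],[0,0,0],0.5],[[0,0,0],[0,0,0],0.5],[[0,0,-0.3],[0,0,0],0.5],[[0,0,-0.7],[0,0,0],0.5],[[0,0,-0.7],[0,0,0],0.5],[[0,0,-0.7],[0,0,0],0.5]]'
python3 -m crank '[[[-0.7,0,-0.2],[0,0,0],0.6],[[0,0,0],[0,0,0],0.6],[[0,0,0],[0,0,0],0.6]]'
python3 -c "
from h import *
wshot('w14');im=np.load('pics/w14.npz')['im'].max(2)
n,l,st,ce=cv2.connectedComponentsWithStats((cv2.GaussianBlur(im,(3,3),0)<60).astype(np.uint8))
for i in range(1,n):
  if 800<st[i,4]<6000 and 200<ce[i,0]<350 and ce[i,1]<280:
    print(st[i],blob('w14',(ce[i]*1.4),60,.067,False))
plan((.5,.3,.2),-6.5)
a=cv2.imread('pics/top0.png');b=imaging.read_camera('top')['image'][:,:,::-1]
d=(cv2.absdiff(a,np.ascontiguousarray(b)).max(2)>40).astype(np.uint8)
n,l,st,ce=cv2.connectedComponentsWithStats(cv2.dilate(d,np.ones((3,3))))
for i in range(1,n):
  if st[i,4]>25:print(st[i])
"
```

```text
time: 39.15
eef_pos: [0.563, 0.3065, 0.1934]
tcp_rot: [[0.993, -0.114, 0.001], [-0.114, -0.993, 0.001], [0.001, -0.001, -1.0]]
ft_force: [0.8, 0.2, 0.3]
width: 0.496
gripper_force: 0.0
time: 39.52
eef_pos: [0.5283, 0.3104, 0.2014]
tcp_rot: [[0.993, -0.114, 0.001], [-0.114, -0.993, 0.0], [0.001, -0.0, -1.0]]
ft_force: [0.2, 0.5, -0.5]
width: 0.605
gripper_force: 0.0
[ 252  139   52   53 2131] (array([0.5638, 0.3063, 0.0234]), 31, (array([352.8, 194.6]), array([424.2, 267.4])))
t 39.58 at [0.5283 0.3102 0.2009] yaw -6.56 | total [-0.5397  0.2679  0.017 ] per row x1 [-0.5397  0.2679  0.017 ] turn [ 0.0008 -0.0011 -0.0059] F [-0.2099  0.3255  0.4301] w 0.597 g 0.0
[    0   142   148   278 17689]
[233 197  26  26 545]
[309 197  26  19 184]
[305 210  31  19 196]
[  77  267  116  153 8150]
[323 275  23  25 344]
[232 278  16   9  53]
[223 293  10  12  44]
[216 312  26   6  81]
```

The lid's flange fits at the seated height, concentric with the cup. The vial, beaker and bottle are unchanged in the top view.

```bash
python3 -c "
from rig import ticket
print(ticket.hand_in())"
```

```text
the job is handed in; nothing more can be done
None
```

The imaging chamber is assembled on the warming plate in the order asked (carrier, cup, collar, lid), with every part released and the vial, beaker and bottle left where they were, and handed in at about 40 s; the judge's result wasn't shown.

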